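Roll a cigar tube into the banding cradle

ROBOT

A 6-joint arm with a two-finger parallel gripper is mounted at the origin on the work surface. World frame = base frame: x ahead of the robot, y to its left, z up, the work surface at z = 0. Lengths are in m, angles in degrees, forces in N, time in s.
With the tool pointing down it reaches from about 0.35 to 0.875 m from the base axis. Payload 4.2 kg.
Tool frame: the origin (TCP) lies between the finger pads; the fingertips stand 25 mm ahead of it and the grasp point (between the pads) lies 6 mm ahead of it (r.tips_ahead is the distance from the TCP to the fingertips, in m); z points along the fingers, y is the direction in which the jaws open and shut (so a half turn about z gives the same grasp; the last joint's range is limited). The gripper opens to 87 mm and grips with 3 to 60 N. Pads are 19 mm wide; open, the fingers measure 117 mm over their backs; the gripper's body (75 mm by 190 mm) begins 51 mm behind the grasp point.
Start: joints at [85.061, 22.042, 0.453, 0, -68.411, -14.817], TCP at [0.211, 0.588, 0.248] pointing down, gripper open.
Joint ranges: [-179.83, 179.83], [-69.29, 118.12], [-61.27, 80.66], [-181.25, 117.63], [-171.15, -9.14], [-177.46, 177.46]. Speed limits (degrees/s): [159.86, 159.86, 180, 180, 180, 180].

INTERFACE

Orientations are given as a 3x3 rotation matrix whose columns are the frame's x, y, z axes.
In Python, from station import r, vision, finish_job gives the robot as it stands.
- The arm moves only by the shell command python3 -m jog 'ROWS'. ROWS is a JSON object of lists of equal length, an entry for each row: "rot": the turn, a rotation vector about the world's x, y, z in degrees, a list of three; "delta_pos": the shift along the world's x, y, z in mm, a list of three; "grip": the opening in per cent of the stroke, from 0 (shut) to 100 (fully open). A call has 1 to 10 rows; each row shifts and turns the commanded pose from where the row before left it; what a row does not reach is not made up. A row lasts 1/12 s, in which the tool goes at most 41.7 mm and 7.16 degrees, less where a joint would pass 70% of its speed; a pose out of reach is approached as far as the arm can. A call with a gripper value outside its range is refused whole. The fingers move at their own pace and stop on an object; the grip force is fixed at half the most. Time passes only in rows, so rows that do not move let the fingers close. It gives the time, the measured TCP pose, the force and the opening at its end, in the units of the state.
- r.sense(): the state, without advancing time (a new reading comes with each control period).
- vision.capture(name): name is "scene" or "side" or "wrist"; returns a dict with "frame" (384x512x3 uint8, red, green, blue), "K" (3x3 intrinsics, pixels), "xyz" and "orientation" of the camera in the world. Camera axes: x right, y up, looking along -z (the intrinsics and any distortion apply to the point x, -y, -z); pixel columns grow to the right and rows downward; lengths in m; the calibration is good to about 2 mm. A picture is of the moment at which its call begins. There is no depth.
- finish_job(): hands the job in, once; it reports no verdict.
The state is a dict: "time_s": time; "joints": joint angles; "joint_velocities": joint speeds; "effort": joint torques, N m; "tcp_pos": TCP position; "ee_rot": TCP orientation; "wrist_force": force on the tool from outside, world axes, zero at the start; "moment": the same for the moment, N m; "gripper_width": opening from 0.0 (shut) to 1.0 (fully open).
Only numpy, scipy, OpenCV 4.12 (cv2) and the standard library are available. Lean on these libraries where they do the work, as an engineer would, in place of code of your own. Each camera call takes 0.05 s, during which the arm holds its last target. There are 200 camera calls.

TASK

Get the loose aluminium cigar tube ready for its paper band: push it by its side so that it rolls across the rolling board until it drops and lies fully in the V-groove of the banding cradle along the board's far edge, then push it endwise along the groove until its plain end rests against the brass stop. Only roll and push it, gently, as its thin wall dents, and never lift it; leave the gum pot, the half-moon knife and the cigar mould where they are.

Things in the scene. Friction and masses are not known exactly. Their poses are not given: they have to be found in the camera images.
- board: Rolling board of light wood, fixed to the bench: 260 mm deep (its x) by 380 mm wide (its y), 22 mm thick, near corners rounded. Origin on the bench under the middle of its far edge; the board lies on the -x side of that edge. Its level top is bare but for the tube and the knife.
- cradle: Fixed banding cradle butted to the board's far edge: white plastic 90 degree V-groove along its y, open at -y (y = -135 mm), brass stop at y = +105 mm. Origin on the bench under the groove's bottom line, which is 10 mm high. Near flank rises to a lip 21.5 mm high at x = -11.5 to -15 mm, far flank to a 40 mm high rail at x = +30 to +45 mm that catches the tube. Band slot at y = -20 to +2 mm.
- tube: Aluminium cigar tube: cylinder, diameter 26 mm, length 170 mm, flat ends, about 45 g. Origin mid-length on its axis, 35 mm above the bench on the board, 28.4 mm in the groove. Its x runs along it to the plain silver end; the last 43 mm at -x are a red cap. Starts 85 to 120 mm before the groove's middle, within 9 degrees of parallel, plain end to the stop side. Rolls freely, stops soon.
- tube_foot (a point): Centre of the tube's plain silver end, the one that must meet the brass stop (85 mm from its middle).
- tube_cap (a point): Centre of the red cap's flat end face (85 mm from the tube's middle), where the tube can be pushed endwise: about 1 N slides it along the groove. In the groove the upper part of this face, 23 to 41 mm above the bench, stands above the near lip and can be reached from above.
- stop_face (a point): Point on the inner face of the brass stop plate (5 mm thick, 50 mm high), on the axis line of a tube lying in the groove: 28.4 mm above the bench, x = 0, y = +105 mm of the cradle. Axes as the cradle; the groove lies towards -y.
- pot: Small amber glass gum pot with a white lid, 60 mm across and 67 mm high, standing on the bench at one side of the board; leave alone. Origin at the centre of its underside.
- chaveta: Half-moon steel knife without a handle, about 72 by 112 mm and 4 mm thick, lying flat on the near corner of the board on its +y side (left, seen from the robot); leave alone. Origin near its middle, on its underside.
- mould: Closed wooden cigar mould, 330 x 115 x 54 mm, lying on the bench at the other side of the board, its length roughly along the board's x; leave alone. Origin at the centre of its underside.
There are look-alikes about, which are no part of the job. Of the things like the tube, leave any that is blue or pink; of the rest the smaller one is meant.

How it is judged (in metres and radians):
On the way, in this order (a step that is already met when the one before it is completed fails the run):
1. the tube rolls along on the board towards the groove (angular speed of tube above 0.7 rad/s and linear speed of tube above 0.006 m/s and height (world z) of tube above 0.032 m and x of tube in the frame of cradle below -0.015 m), for 0.1 s.
2. the tube lies in the V-groove along its whole length (x of tube in the frame of cradle between -0.004 and 0.004 m and height (world z) of each of tube_foot, tube_cap below 0.0315 m and angle between the x axis of tube and the y axis of cradle, either way round below 0.05 rad), for 0.2 s.
3. the tube, still in the groove, is pushed endwise against the brass stop (y of tube_foot in the frame of stop_face above -0.003 m and height (world z) of tube below 0.0325 m and x of tube in the frame of cradle between -0.006 and 0.006 m), for 0.1 s.
At the end, for the whole second after the job is handed in: The tube lies at rest in the V-groove: its axis within 4 mm of the groove's middle and 0.05 rad of its direction, both ends down (axis below 31.5 mm above the bench), its plain end within 3 mm of the brass stop; pot, knife and mould within 20 mm of where they stood (all of step 2 and y of tube_foot in the frame of stop_face above -0.003 m and linear speed of tube below 0.02 m/s and distance of each of pot, chaveta, mould from where it was at the start of the episode below 0.02 m); the robot touches nothing.
It fails at once if the tube is lifted (either end or its middle 15 mm or more above its height on the board) (height (world z) of any of tube, tube_foot, tube_cap above 0.05 m).
It fails at once if the tube is pressed hard enough to dent (over 40 N) (contact force between the fingers and tube above 40 N).
It fails at once if the gum pot, the knife or the mould is moved by more than 20 mm or the pot is tipped (distance of any of pot, chaveta, mould from where it was at the start of the episode above 0.02 m or angle between pot's own z axis and vertical above 0.4 rad).
It also fails if it takes over 48 s, if anything falls off the work surface, if the arm or the gripper's body presses on something with over 40 N, if the wrist force passes 120 N, or if a joint passes its speed limit or range.

## Working session

There is one attempt and no reset: what is moved stays moved. The work goes in short steps, Python scripts to look and compute and a shell command to move; the robot and the scene stay as the last step left them, time stands still between calls to the robot, and variables do not carry over. Pictures are saved under pics/ and viewed, about 8 in all and at most 12, crops included, and the job is handed in when it is done.

```bash
ls; mkdir -p pics
cat > h.py <<'E'
import numpy as np, cv2
from station import r, vision, finish_job
def cap(n,f=None):
    c=vision.capture(n)
    if f: cv2.imwrite(f'pics/{f}.png',np.asarray(c['frame'])[:,:,::-1])
    return c
def ray(c,u,v):
    K=np.array(c['K']);p=np.linalg.inv(K)@[u,v,1]
    d=np.array(c['orientation'])@[p[0],-p[1],-p[2]]
    return np.array(c['xyz']),d/np.linalg.norm(d)
def onz(c,u,v,z):
    o,d=ray(c,u,v);return o+d*(z-o[2])/d[2]
def proj(c,P):
    q=np.array(c['orientation']).T@(np.array(P)-c['xyz']);q=np.array(c['K'])@[q[0],-q[1],-q[2]];return q[:2]/q[2]
def tri(c1,a,c2,b):
    o,d=ray(c1,*a);p,e=ray(c2,*b)
    s=np.linalg.lstsq(np.c_[d,-e],p-o,rcond=None)[0]
    A=o+d*s[0];B=p+e*s[1];return (A+B)/2,np.linalg.norm(A-B)
E
python3 - <<'E'
from h import *
a=cap('scene','scene1');b=cap('side','side1')
for c in(a,b):print({k:np.round(c[k],3).tolist() for k in c if k!='frame'})
s=r.sense();print(s['time_s'],s['ee_rot'],s['tcp_pos'])
cv2.imwrite('pics/both1.png',np.vstack([cv2.resize(cv2.imread(f'pics/{n}1.png'),(512,384)) for n in('scene','side')])[:,:])
E
```

```text
pics
{'K': [[373.956, 0.0, 258.609], [0.0, 373.956, 192.265], [0.0, 0.0, 1.0]], 'xyz': [1.26, -0.33, 0.884], 'orientation': [[0.426, -0.629, 0.65], [0.905, 0.292, -0.31], [0.005, 0.72, 0.694]]}
{'K': [[384.653, 0.0, 253.847], [0.0, 384.653, 193.927], [0.0, 0.0, 1.0]], 'xyz': [0.368, -0.698, 0.723], 'orientation': [[0.987, 0.091, -0.129], [-0.157, 0.674, -0.722], [0.021, 0.733, 0.68]]}
0.1 [[ 9.41092603e-01 -3.38148494e-01 -5.55966408e-04]
 [-3.38148934e-01 -9.41090774e-01 -1.85849610e-03]
 [ 1.05232800e-04  1.93701638e-03 -9.99998118e-01]] [0.21107391 0.58777063 0.246574  ]
```

View pics/scene1.png

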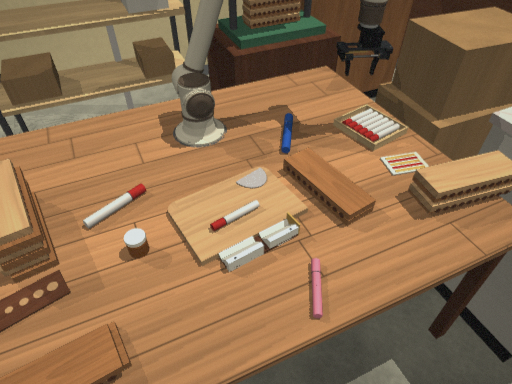

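View pics/side1.png

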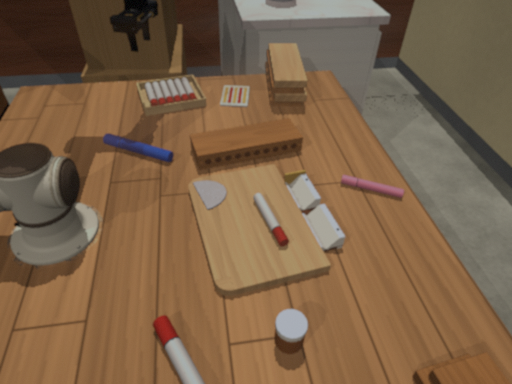

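The scene view shows the tube on the board, with its cap at (218,224) and plain end at (257,204). The cradle runs from (225,262) to (298,225), with brass at its upper right. In the side view the cap is at (281,239), the plain end at (258,196) and the stop near (293,176). Next I zoom in on both.

Run:
```python
from h import *
A=cv2.imread('pics/scene1.png')[160:280,160:310];B=cv2.imread('pics/side1.png')[160:300,185:345]
cv2.imwrite('pics/zA.png',cv2.resize(A,None,fx=5,fy=5,interpolation=cv2.INTER_CUBIC))
cv2.imwrite('pics/zB.png',cv2.resize(B,None,fx=4,fy=4,interpolation=cv2.INTER_CUBIC))
```

```text
(no output)
```

View pics/zA.png

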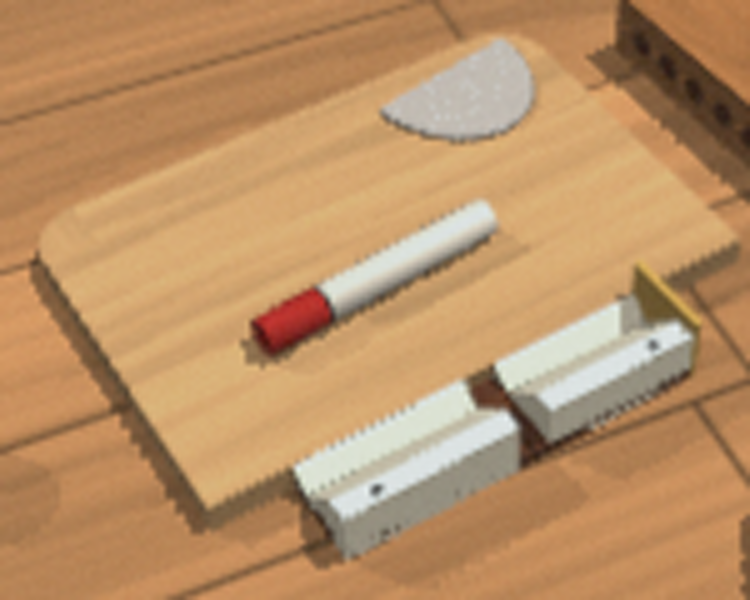

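View pics/zB.png

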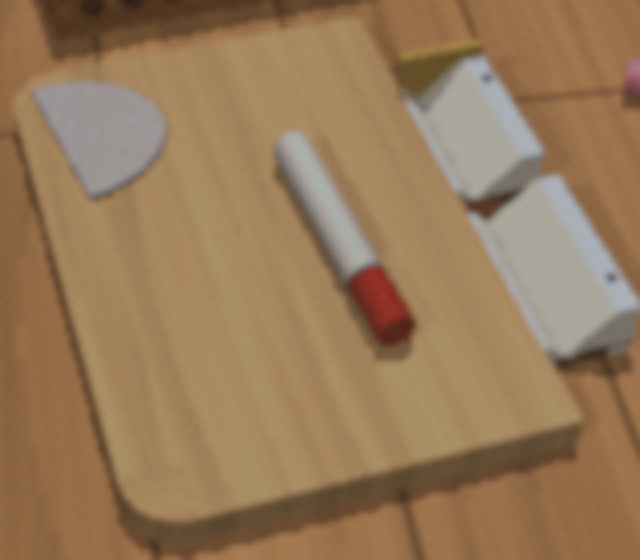

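```bash
cat > m.py <<'E'
from h import *
a=cap('scene');b=cap('side')
fa=lambda p:((p[0]+.5)/5-.5+160,(p[1]+.5)/5-.5+160)
fb=lambda p:((p[0]+.5)/4-.5+185,(p[1]+.5)/4-.5+160)
P={}
for n,p,q in [('cornR',(208,510),(580,422)),('cornL',(738,240),(357,18)),('cap',(263,340),(394,328)),('plain',(487,217),(292,143)),
 ('stoptop_near',(636,263),(400,55)),('stoptop_far',(700,325),(480,43)),('railR',(345,515),(633,303)),('lipR',(294,468),(549,352))]:
    X,e=tri(a,fa(p),b,fb(q));P[n]=X;print(n,X.round(4),round(e,4))
d=P['cornL']-P['cornR'];print('board len',np.linalg.norm(d),'yaw of y',np.degrees(np.arctan2(-d[0],d[1])))
t=P['plain']-P['cap'];print('tube len',np.linalg.norm(t),np.degrees(np.arctan2(-t[0],t[1])))
for n,z in(('cornR',.022),('cornL',.022)):
    p,q={'cornR':((208,510),(580,422)),'cornL':((738,240),(357,18))}[n]
    print(n,onz(a,*fa(p),z).round(4),onz(b,*fb(q),z).round(4))
for n,p,q in(('cap',(263,340),(394,328)),('plain',(487,217),(292,143))):print(n,onz(a,*fa(p),.035).round(4),onz(b,*fb(q),.035).round(4))
E
python3 m.py
```

```text
cornR [ 0.6348 -0.2073  0.0197] 0.001
cornL [0.5806 0.1666 0.0213] 0.0006
cap [ 0.5419 -0.1389  0.0347] 0.0034
plain [0.5081 0.0236 0.037 ] 0.0011
stoptop_near [0.5932 0.0846 0.0508] 0.0032
stoptop_far [0.6521 0.0955 0.0477] 0.0006
railR [ 0.684  -0.1435  0.0403] 0.0018
lipR [ 0.6307 -0.1555  0.0217] 0.0025
board len 0.3778321506174824 yaw of y 8.256145373995166
tube len 0.16598878855623161 11.749692518764162
cornR [ 0.6368 -0.2081  0.022 ] [ 0.6338 -0.2083  0.022 ]
cornL [0.5814 0.1659 0.022 ] [0.5803 0.1662 0.022 ]
cap [ 0.5436 -0.1404  0.035 ] [ 0.5414 -0.1372  0.035 ]
plain [0.5069 0.0239 0.035 ] [0.5084 0.0264 0.035 ]
```

```bash
python3 -m jog '{"rot":[[0,0,3.2],[0,0,3.2],[0,0,3.2],[0,0,3.2],[0,0,3.2],[0,0,3.2],[0,0,3.2],[0,0,3.2],[0,0,3.2],[0,0,2.9]],"delta_pos":[[13,-33,0],[13,-33,0],[13,-33,0],[13,-33,0],[13,-33,0],[13,-33,0],[13,-33,0],[13,-33,0],[13,-33,0],[13,-33,0]],"grip":[100,100,100,100,100,100,100,100,100,100]}' && python3 -m jog '{"rot":[[0,0,0],[0,0,0],[0,0,0],[0,0,0],[0,0,0],[0,0,0],[0,0,0],[0,0,0],[0,0,0],[0,0,0]],"delta_pos":[[13,-33,0],[13,-33,0],[13,-33,0],[13,-33,0],[13,-33,-5],[13,-33,-10],[13,-33,-10],[13,-33,-10],[13,-33,-10],[13,-26,-10]],"grip":[100,100,100,100,100,100,100,100,100,100]}' && python3 -m jog '{"rot":[[0,0,0],[0,0,0]],"delta_pos":[[15,0,-10],[0,0,0]],"grip":[100,100]}'
python3 - <<'E'
from h import *
w=cap('wrist','w1');s=r.sense()
print(s['time_s'],s['tcp_pos'],s['ee_rot'])
for P in [(.543,-.139,.035),(.508,.025,.035),(.634,-.208,.022),(.5806,.166,.022)]:print(proj(w,P))
E
```

```text
time_s: 1.03
tcp_pos: [0.3413, 0.2564, 0.2476]
ee_rot: [[0.978, 0.21, 0.0], [0.21, -0.978, 0.0], [0.0, -0.0, -1.0]]
wrist_force: [0.1, -1.1, 1.1]
gripper_width: 0.998
time_s: 1.87
tcp_pos: [0.4713, -0.0671, 0.1921]
ee_rot: [[0.979, 0.206, 0.0], [0.206, -0.979, -0.0], [0.0, 0.0, -1.0]]
wrist_force: [0.8, 0.6, -0.4]
gripper_width: 0.999
time_s: 2.03
tcp_pos: [0.487, -0.0664, 0.1804]
ee_rot: [[0.979, 0.203, -0.003], [0.203, -0.979, -0.001], [-0.003, -0.0, -1.0]]
wrist_force: [0.5, -0.3, 0.2]
gripper_width: 1.0
2.0833 [ 0.48619052 -0.06562113  0.18123315] [[ 9.78777119e-01  2.04906753e-01 -2.92815507e-03]
 [ 2.04906262e-01 -9.78781489e-01 -4.69773310e-04]
 [-2.96228371e-03 -1.40193945e-04 -9.99995603e-01]]
[355.218411   143.05588425]
[152.57137516 144.0676741 ]
[464.95772095  47.46758597]
[-9.59574403 14.60343826]
```

View pics/w1.png

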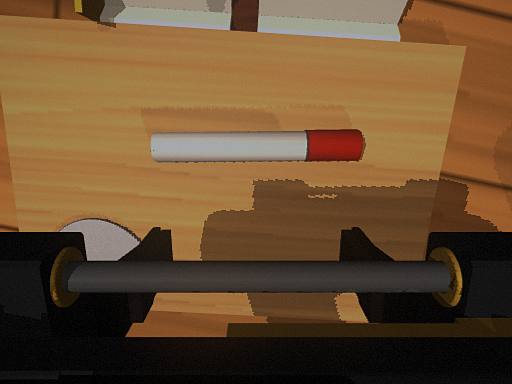

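The wrist view agrees with the estimate. The cap end is at (362,145) against a predicted (355,143), and the plain end is at (151,147) against (153,144). The fingers are centred on the tube, so I lower behind it and start the roll.

```bash
python3 -m jog '{"rot":[[0,0,0],[0,0,0],[0,0,0],[0,0,0],[0,0,0],[0,0,0],[0,0,0],[0,0,0]],"delta_pos":[[0,0,-25],[0,0,-25],[0,0,-25],[0,0,-25],[0,0,-20],[0,0,-8],[0,0,0],[4,0.8,0]],"grip":[100,100,100,100,100,100,100,100]}' && python3 -m jog '{"rot":[[0,0,0],[0,0,0],[0,0,0],[0,0,0],[0,0,-0.5],[0,0,-0.5],[0,0,-0.5],[0,0,-0.5],[0,0,-0.5],[0,0,-0.5]],"delta_pos":[[4,0.8,0],[4,0.8,0],[4,0.8,0],[4,0.8,0],[4,0.6,0],[4,0.6,0],[4,0.6,0],[4,0.6,0],[4,0.6,0],[4,0.6,0]],"grip":[100,100,100,100,100,100,100,100,100,100]}'
python3 - <<'E'
from h import *
a=cap('scene','s2');b=cap('side','d2');s=r.sense()
print(s['time_s'],s['tcp_pos'],s['wrist_force'])
A=cv2.imread('pics/s2.png')[160:280,160:310];B=cv2.imread('pics/d2.png')[160:300,185:345]
cv2.imwrite('pics/z2.png',np.hstack([cv2.resize(A,(400,400)),cv2.resize(B,(400,400))]))
E
```

```text
time_s: 2.75
tcp_pos: [0.4899, -0.0636, 0.0553]
ee_rot: [[0.978, 0.208, -0.0], [0.208, -0.978, -0.0], [-0.0, 0.0, -1.0]]
wrist_force: [-0.3, -0.4, 0.5]
gripper_width: 1.002
time_s: 3.58
tcp_pos: [0.5306, -0.0572, 0.0544]
ee_rot: [[0.988, 0.155, -0.0], [0.155, -0.988, -0.0], [-0.0, 0.0, -1.0]]
wrist_force: [0.2, 0.8, 1.4]
gripper_width: 0.999
3.6833 [ 0.53104677 -0.05709681  0.05450665] [-0.49706143  0.30392501 -0.1276094 ]
```

View pics/z2.png

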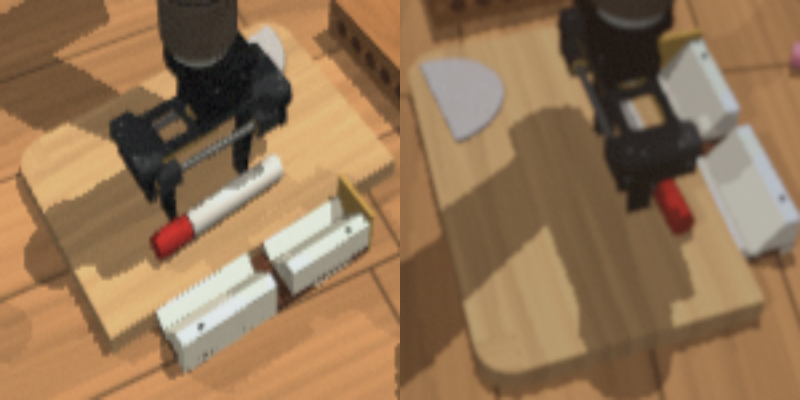

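The tube is rolling ahead of both fingers and is nearly parallel to the groove (cap at (172,238) in the left half). I keep going until it drops in.

```bash
python3 -m jog '{"rot":[[0,0,-0.3],[0,0,-0.3],[0,0,0],[0,0,0],[0,0,0],[0,0,0],[0,0,0],[0,0,0],[0,0,0],[0,0,0]],"delta_pos":[[4,0.6,0],[4,0.6,0],[4,0.6,0],[4,0.6,0],[4,0.6,0],[4,0.6,0],[4,0.6,0],[4,0.6,0],[4,0.6,0],[4,0.6,0]],"grip":[100,100,100,100,100,100,100,100,100,100]}' && python3 -m jog '{"rot":[[0,0,0],[0,0,0],[0,0,0],[0,0,0],[0,0,0],[0,0,0],[0,0,0],[0,0,0]],"delta_pos":[[4,0.6,0],[4,0.6,0],[4,0.6,0],[4,0.6,0],[4,0.6,0],[4,0.6,0],[0,0,0],[0,0,0]],"grip":[100,100,100,100,100,100,100,100]}'
python3 - <<'E'
from h import *
a=cap('scene','s3');b=cap('side','d3');s=r.sense()
print(s['time_s'],s['tcp_pos'],s['wrist_force'])
A=cv2.imread('pics/s3.png')[160:280,160:310];B=cv2.imread('pics/d3.png')[160:300,185:345]
cv2.imwrite('pics/z3.png',np.hstack([cv2.resize(A,(400,400)),cv2.resize(B,(400,400))]))
E
```

```text
time_s: 4.52
tcp_pos: [0.5706, -0.0511, 0.0545]
ee_rot: [[0.989, 0.145, -0.0], [0.145, -0.989, -0.0], [-0.0, -0.0, -1.0]]
wrist_force: [0.2, -0.9, -0.0]
gripper_width: 1.001
time_s: 5.18
tcp_pos: [0.5943, -0.0476, 0.0544]
ee_rot: [[0.989, 0.145, -0.0], [0.145, -0.989, 0.0], [-0.0, -0.0, -1.0]]
wrist_force: [-0.1, 0.3, 0.5]
gripper_width: 1.006
5.2833 [ 0.59397951 -0.04761561  0.05447178] [ 0.1028083  -0.09283828 -0.30644744]
```

View pics/z3.png

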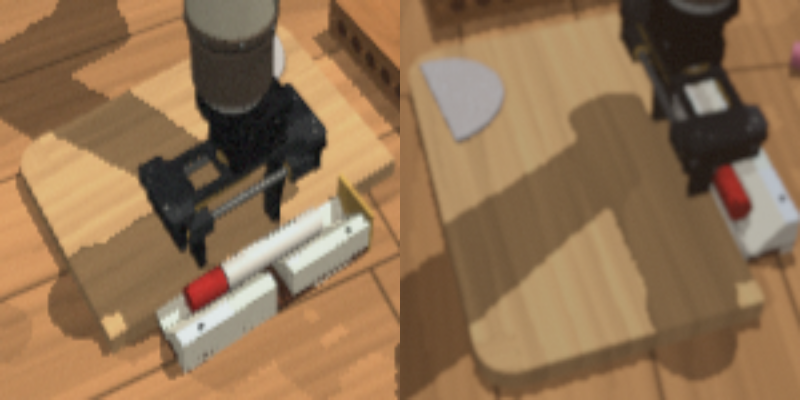

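The tube looks seated in the groove, with its red cap at (207,287) in the left half. I back off, rise and shut the fingers, then measure again.

```bash
python3 -m jog '{"rot":[[0,0,0],[0,0,0],[0,0,0],[0,0,0],[0,0,0],[0,0,0],[0,0,0],[0,0,0],[0,0,0]],"delta_pos":[[-10,-1.5,0],[-5,-0.7,20],[0,0,35],[0,-20,35],[0,-30,30],[0,-30,0],[0,-30,0],[0,0,0],[0,0,0]],"grip":[100,100,100,100,50,0,0,0,0]}'
python3 - <<'E'
from h import *
a=cap('scene','s4');b=cap('side','d4');w=cap('wrist','w4');s=r.sense()
print(s['time_s'],s['tcp_pos'],s['gripper_width'])
A=cv2.imread('pics/s4.png')[190:280,200:310];B=cv2.imread('pics/d4.png')[160:260,270:350]
cv2.imwrite('pics/z4.png',np.vstack([np.hstack([cv2.resize(A,(440,360)),cv2.resize(B,(320,400))[:360]]),cv2.resize(cv2.imread('pics/w4.png')[:,:],(760,570))[:240]]))
E
```

```text
time_s: 6.03
tcp_pos: [0.5785, -0.1605, 0.1739]
ee_rot: [[0.99, 0.142, -0.0], [0.142, -0.99, 0.0], [-0.0, -0.0, -1.0]]
wrist_force: [0.5, 0.7, -0.0]
gripper_width: 0.704
6.1833 [ 0.57896253 -0.15855558  0.17368234] 0.5710509220402573
```

View pics/z4.png

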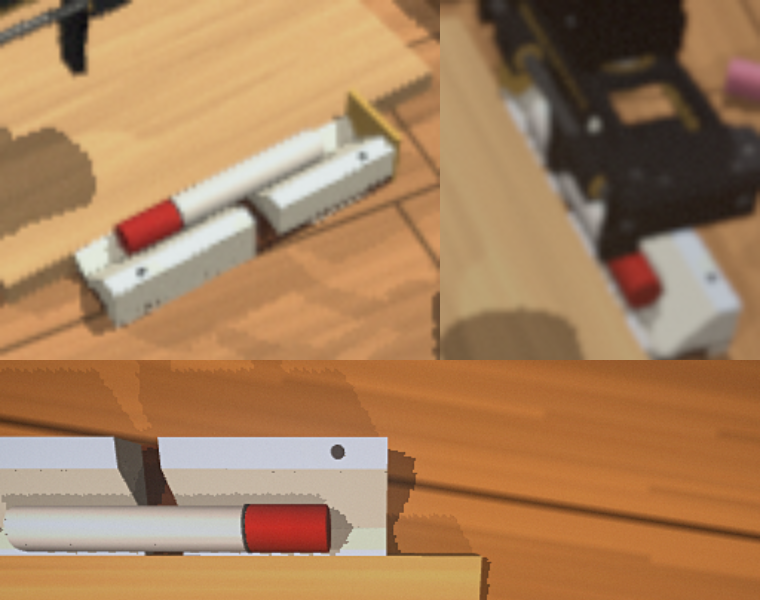

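The tube lies in the groove. In the wrist part of the picture the cap end is at about (330,528) and the plain end at (5,528). I compute positions from these.

Run:
```python
from h import *
a=cap('scene');w=cap('wrist')
f=lambda x,y:((x+.5)/1.4844-.5,(y-360+.5)/1.4844-.5)
yv=np.array([-.1436,.9896]);xv=np.array([.9896,.1436])
for n,p,z in(('cap',(329,528),.0284),('plain',(5,528),.0284),('near lip R',(387,556),.0215),('rail R',(387,437),.04)):
    X=onz(w,*f(*p),z);print(n,X.round(4),'sx',xv@X[:2],'sy',yv@X[:2])
print(tri(a,((122+.5)/4-.5+200,(239+.5)/4-.5+190),w,f(329,528)))
e=xv@np.array([.6077,-.0204]);print('groove sx est',e+.015);print(r.sense()['gripper_width'],r.sense()['tcp_pos'])
```

```text
cap [ 0.6389 -0.1216  0.0284] sx 0.614748823171203 sy -0.21212394600862017
plain [0.613  0.053  0.0284] sx 0.614198327117746 sy -0.0355926389902604
near lip R [ 0.6281 -0.1553  0.0215] sx 0.5992380628218181 sy -0.2439147638160874
rail R [ 0.6874 -0.1461  0.04  ] sx 0.6593249132540867 sy -0.24324933672452695
(array([ 0.63906327, -0.1218774 ,  0.03235203]), np.float64(0.0002843547466307928))
groove sx est 0.6134504800000001
0.47788387285734396 [ 0.57920132 -0.15822899  0.17377693]
```

```bash
python3 -m jog '{"rot":[[0,0,0],[0,0,0],[0,0,0],[0,0,0],[0,0,0],[0,0,0],[0,0,0],[0,0,0],[0,0,0],[0,0,0]],"delta_pos":[[25,0,0],[25,-1,0],[15,0,0],[0,0,0],[0,0,-30],[0,0,-30],[0,0,-20],[0,0,-5],[0,0,0],[0,0,0]],"grip":[0,0,0,0,0,0,0,0,0,0]}'
python3 - <<'E'
from h import *
b=cap('side','d5');a=cap('scene','s5');print(r.sense()['gripper_width'],r.sense()['tcp_pos'])
A=cv2.imread('pics/s5.png')[190:290,200:310];B=cv2.imread('pics/d5.png')[160:260,270:350]
cv2.imwrite('pics/z5.png',np.hstack([cv2.resize(A,(440,400)),cv2.resize(B,(320,400))]))
E
```

```text
time_s: 7.12
tcp_pos: [0.6448, -0.16, 0.0901]
ee_rot: [[0.989, 0.146, 0.001], [0.146, -0.989, -0.001], [0.001, 0.001, -1.0]]
wrist_force: [0.1, -0.1, 0.6]
gripper_width: 0.004
0.0015304548626333039 [ 0.64544784 -0.16019121  0.09118893]
```

View pics/z5.png

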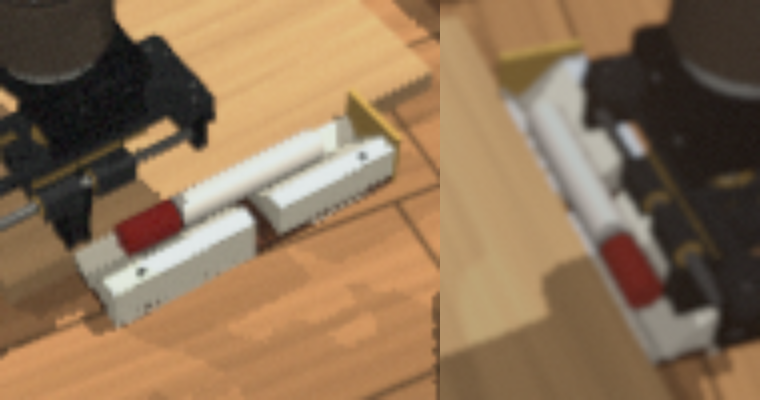

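The shut fingers stand above the groove beyond the cap, at about (75,235). I lower them and push.

```bash
python3 -m jog '{"rot":[[0,0,0],[0,0,0],[0,0,0],[0,0,0],[0,0,0],[0,0,0],[0,0,0],[0,0,0],[0,0,0],[0,0,0]],"delta_pos":[[0,0,-20],[0,0,-15],[-0.7,0,-5],[0,0,0],[-0.4,3,0],[-0.4,3,0],[-0.4,3,0],[-0.4,3,0],[-0.4,3,0],[-0.4,3,0]],"grip":[0,0,0,0,0,0,0,0,0,0]}' && python3 -m jog '{"rot":[[0,0,0],[0,0,0],[0,0,0],[0,0,0],[0,0,0],[0,0,0],[0,0,0],[0,0,0],[0,0,0]],"delta_pos":[[-0.4,3,0],[-0.4,3,0],[-0.4,3,0],[-0.4,3,0],[-0.4,3,0],[-0.4,3,0],[-0.4,3,0],[-0.4,3,0],[-0.4,3,0]],"grip":[0,0,0,0,0,0,0,0,0]}'
python3 - <<'E'
from h import *
a=cap('scene','s6');b=cap('side','d6');s=r.sense();print(s['time_s'],s['tcp_pos'],s['wrist_force'])
yv=np.array([-.1436,.9896]);xv=np.array([.9896,.1436]);print(xv@s['tcp_pos'][:2],yv@s['tcp_pos'][:2])
A=cv2.imread('pics/s6.png')[190:290,200:310];B=cv2.imread('pics/d6.png')[160:260,270:350]
cv2.imwrite('pics/z6.png',np.hstack([cv2.resize(A,(440,400)),cv2.resize(B,(320,400))]))
E
```

```text
time_s: 8.05
tcp_pos: [0.6413, -0.1418, 0.0494]
ee_rot: [[0.989, 0.145, 0.001], [0.145, -0.989, -0.0], [0.001, 0.0, -1.0]]
wrist_force: [0.7, 0.4, -0.2]
gripper_width: 0.003
time_s: 8.8
tcp_pos: [0.6374, -0.115, 0.049]
ee_rot: [[0.989, 0.145, -0.0], [0.145, -0.989, -0.0], [-0.0, 0.0, -1.0]]
wrist_force: [0.4, -0.1, 0.2]
gripper_width: 0.005
8.9 [ 0.63752814 -0.11471211  0.04901984] [ 0.20036515 -0.08746578 -0.50115213]
0.6144251904024906 -0.20506814285218986
```

View pics/z6.png

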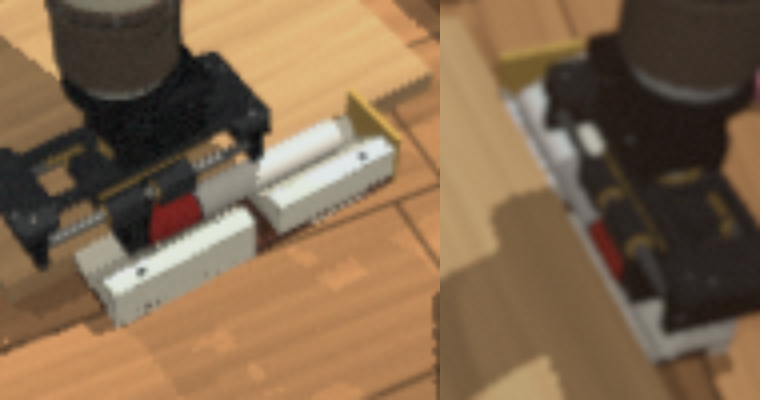

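The tube is sliding and its plain end is now close to the brass. About 16 mm is left, so I slow down.

```bash
python3 -m jog '{"rot":[[0,0,0],[0,0,0],[0,0,0],[0,0,0],[0,0,0],[0,0,0],[0,0,0]],"delta_pos":[[-0.4,3,0],[-0.4,3,0],[-0.4,3,0],[-0.3,2,0],[-0.2,1.5,0],[-0.1,1,0],[-0.1,1,0]],"grip":[0,0,0,0,0,0,0]}' && python3 -m jog '{"rot":[[0,0,0],[0,0,0]],"delta_pos":[[-0.1,1,0],[0,0,0]],"grip":[0,0]}'
python3 - <<'E'
from h import *
a=cap('scene','s7');s=r.sense();print(s['time_s'],s['tcp_pos'],s['wrist_force'])
cv2.imwrite('pics/z7.png',cv2.resize(cv2.imread('pics/s7.png')[190:290,200:310],(660,600),interpolation=cv2.INTER_CUBIC))
E
```

```text
time_s: 9.48
tcp_pos: [0.6356, -0.1006, 0.049]
ee_rot: [[0.989, 0.145, -0.0], [0.145, -0.989, 0.0], [-0.0, -0.0, -1.0]]
wrist_force: [-1.1, -0.7, -0.6]
gripper_width: 0.005
time_s: 9.65
tcp_pos: [0.6355, -0.0996, 0.049]
ee_rot: [[0.989, 0.145, 0.0], [0.145, -0.989, 0.0], [0.0, -0.0, -1.0]]
wrist_force: [1.0, 0.3, 0.7]
gripper_width: 0.01
9.7 [ 0.63556516 -0.09965894  0.04901053] [ 0.60294494  0.59718602 -0.67076527]
```

View pics/z7.png

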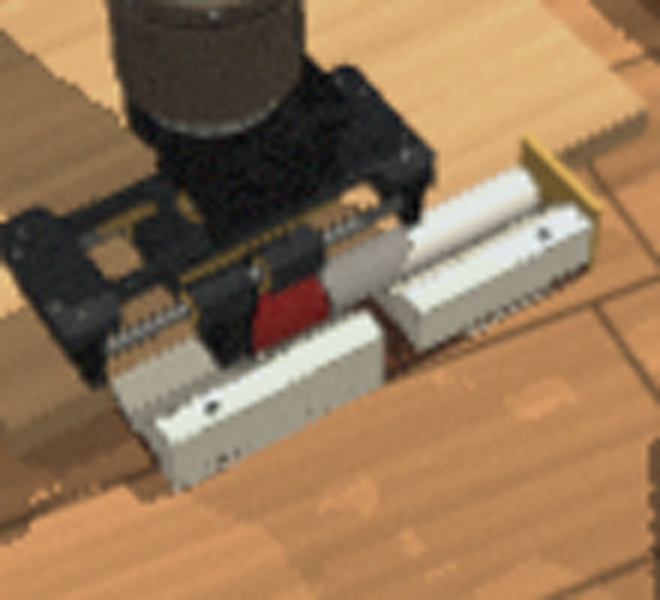

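The plain end at (535,185) looks a few mm short of the brass at most. I creep on until the force rises.

```bash
python3 -m jog '{"rot":[[0,0,0],[0,0,0],[0,0,0]],"delta_pos":[[-0.1,1,0],[-0.1,1,0],[0,0,0]],"grip":[0,0,0]}' | grep -E 'tcp|force'
```

```text
tcp_pos: [0.6353, -0.0977, 0.049]
wrist_force: [-0.2, 0.8, 0.3]
```

```bash
python3 -m jog '{"rot":[[0,0,0],[0,0,0],[0,0,0]],"delta_pos":[[-0.1,0.7,0],[-0.1,0.7,0],[0,0,0]],"grip":[0,0,0]}' | grep -E 'tcp|force'
```

```text
tcp_pos: [0.6351, -0.0962, 0.049]
wrist_force: [-0.6, 0.0, -0.1]
```

```bash
python3 -m jog '{"rot":[[0,0,0],[0,0,0],[0,0,0]],"delta_pos":[[-0.1,0.7,0],[-0.1,0.7,0],[0,0,0]],"grip":[0,0,0]}' | grep -E 'tcp|force'
python3 - <<'E'
from h import *
f=[]
for i in range(3):
    a=cap('scene','s8');f.append(r.sense()['wrist_force'])
print(np.mean(f,0))
cv2.imwrite('pics/z8.png',cv2.resize(cv2.imread('pics/s8.png')[205:250,240:310],(700,450),interpolation=cv2.INTER_CUBIC))
E
```

```text
tcp_pos: [0.6349, -0.0948, 0.049]
wrist_force: [-0.2, -0.1, -0.0]
[-0.05245058 -0.27853094  0.55909149]
```

View pics/z8.png

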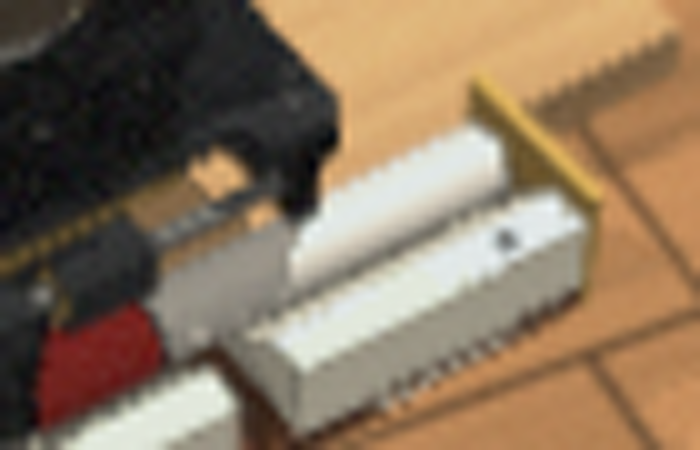

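That was my last allowed view (12). It shows the plain end at (505,165) almost on the brass. From here I use force alone.

```bash
python3 -m jog '{"rot":[[0,0,0],[0,0,0],[0,0,0]],"delta_pos":[[-0.1,0.7,0],[-0.1,0.7,0],[0,0,0]],"grip":[0,0,0]}' | grep -E 'tcp|force'
```

```text
tcp_pos: [0.6347, -0.0935, 0.049]
wrist_force: [-0.1, 0.4, 0.1]
```

```bash
python3 -m jog '{"rot":[[0,0,0],[0,0,0],[0,0,0]],"delta_pos":[[-0.1,0.7,0],[-0.1,0.7,0],[0,0,0]],"grip":[0,0,0]}' | grep -E 'tcp|force'
```

```text
tcp_pos: [0.6347, -0.0929, 0.0492]
wrist_force: [0.7, -4.3, -1.0]
```

```bash
cat > chk.py <<'E'
from h import *
f=[]
a=cap('scene')
for i in range(3): cap('side');f.append(r.sense()['wrist_force'])
s=r.sense();print(np.mean(f,0).round(2),s['tcp_pos'],s['time_s'])
E
python3 chk.py
```

```text
[ 0.92 -5.18 -0.17] [ 0.63463963 -0.09283947  0.04911459] 11.3
```

The force is 5 N in -y, so the tube is against the stop. I back off along the groove, rise, and check by colour masks.

```bash
python3 -m jog '{"rot":[[0,0,0],[0,0,0],[0,0,0],[0,0,0],[0,0,0],[0,0,0],[0,0,0],[0,0,0],[0,0,0],[0,0,0]],"delta_pos":[[0.1,-1,0],[0.4,-3,0],[1.5,-10,0],[1.5,-10,0],[0,0,20],[0,0,35],[0,0,35],[-30,0,30],[-30,0,0],[0,0,0]],"grip":[0,0,0,0,0,0,0,0,0,0]}' | grep -E 'tcp|force'
python3 - <<'E'
from h import *
w=cap('wrist','w9');a=cap('scene','s9')
yv=np.array([-.1436,.9896]);xv=np.array([.9896,.1436])
for n,c in(('wrist',w),('scene',a)):
    h=cv2.cvtColor(c['frame'],cv2.COLOR_RGB2HSV)
    m=(((h[...,0]<6)|(h[...,0]>174))&(h[...,1]>170)&(h[...,2]>60)).astype(np.uint8)
    k,l,st,ce=cv2.connectedComponentsWithStats(m)
    for i in range(1,k):
        if st[i,4]<60: continue
        v,u=np.nonzero(l==i);P=np.array([onz(c,x,y,.0284)[:2] for x,y in zip(u,v)])
        print(n,st[i],'sx',np.percentile(P@xv,[1,99]).round(4),'sy',np.percentile(P@yv,[1,99]).round(4))
print('expected cap sy -.1736..-.1306, sx .614')
E
```

```text
tcp_pos: [0.5743, -0.1168, 0.1704]
wrist_force: [-1.8, -0.1, -1.4]
wrist [ 169  100   56   32 1715] sx [0.602  0.6262] sy [-0.1722 -0.1293]
scene [343 119  36  22 236] sx [0.2981 0.4618] sy [0.5074 0.5534]
scene [128 184  18  14 134] sx [0.2093 0.258 ] sy [-0.3692 -0.3206]
scene [241 235  16  12 114] sx [0.6003 0.627 ] sy [-0.1724 -0.1275]
expected cap sy -.1736..-.1306, sx .614
```

```bash
python3 -c "
from station import r,finish_job
print(r.sense()['time_s']);print(finish_job())"
```

```text
12.2333
the job is handed in; nothing more can be done
None
```

I rolled the tube into the V-groove with both open fingers, then pushed it endwise with the fingers shut until it met the brass stop. I handed the job in at about 12.2 s of the 48 s, with no verdict reported.

- **Stop contact:** the wrist force rose to about 5 N over the last millimetre of the push, after reading only noise before. It was well under the 40 N denting limit.
- **Position in the groove:** after backing off, the wrist and scene cameras agree on the cap. It is centred on the groove to about 1 mm, and its end lies at -172 mm along the groove. With the tube against the stop, that end should lie at -172 to -174 mm.
- **Stop position:** the two measurements of the stop face, taken from the cradle's open end and from the brass plate, disagreed by about 2 mm. I relied on the force contact to settle that.
- **Not measured:** I did not measure the tube's height after the last push, though the earlier wrist view showed it seated. I also did not re-measure the pot, knife and mould, but the arm worked clear of all three. The fingers were well away from the tube at hand-in.

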